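# Hang the new glaze plaque on the display carousel

## Robot

A 7-joint arm with a two-finger parallel gripper is mounted at the origin on the work surface. World frame = base frame: x ahead of the robot, y to its left, z up, the work surface at z = 0. Lengths are in m, angles in rad, forces in N, time in s.
With the tool pointing down it reaches from about 0.4 to 0.875 m from the base axis. Payload 6.5 kg.
Tool frame: the origin (TCP) lies midway between the tips of the shut fingers; the grasp point (between the pads) lies 19 mm behind it; z points along the fingers, y is the line along which they close (so a half turn about z gives the same grasp; the last joint's range is limited). The gripper opens to 88 mm and grips with 3 to 60 N. Pads are 18 mm wide; open, the fingers measure 123 mm over their backs; the gripper's body (75 mm by 187 mm) begins 45 mm behind the grasp point.
Start: joints at [-1.373, 0.536, -0.004, 1.538, 0.003, 1.067, -0.071], TCP at [0.169, 0.628, 0.239] pointing down, gripper open.
Joint ranges: [-2.7, 2.7], [-0.37, 2.16], [-1.27, 1.26], [0.24, 2.4], [-1.31, 4.45], [0.19, 1.91], [-2.76, 2.76]. Speed limits (rad/s): [2.39, 2.39, 3.14, 3.14, 3.14, 3.14, 3.14].

## Interface

Orientations are given as a 3x3 rotation matrix whose columns are the frame's x, y, z axes.
In Python, from bench import * gives the robot as it stands. The module is installed in compiled form; this text tells all that it offers.
- The arm moves only by the shell command python3 -m jog 'ROWS' [FORCE]. ROWS is JSON, a list of rows, each a list of 7 numbers: the shift along the tool's x, y, z in cm, then the turn, a rotation vector about the tool's x, y, z in degrees, then the gripper's target within -1 to 1 (fully open at 1, half-way at 0, shut at -1). A call has 1 to 5 rows; each row is the pose to reach, as a shift and turn from the pose commanded when the call began, along the tool's axes at that moment; what a row does not reach only later rows make up. A row lasts 1/12 s, in which the tool goes at most 41.7 mm and 7.16 degrees, less where a joint would pass 70% of its speed; a pose out of reach is approached as far as the arm can. A call with a gripper value outside its range is refused whole. The fingers move at their own pace and stop on an object; FORCE is the grip in N (left out, the last holds). Time passes only in rows, so rows that repeat a pose let the fingers close. It gives the time, the measured TCP pose, the force, the opening and the grip force at its end, in the units of the state.
- observe(): the state, without advancing time (a new reading comes with each control period).
- grab_frame(name): name is "scene" or "top" or "wrist"; returns the picture (480x640x3 uint8, blue, green, red); there is no depth.
- camera_info(name): a dict with "camera_matrix" (3x3 intrinsics, pixels), "distortion" ([k1, k2, p1, p2, k3] as OpenCV has them; the pictures are not rectified), "R" (3x3) and "t" (3): a world point X has camera coordinates R X + t; the wrist camera has in their place "mount" (4x4, takes a point from camera to tool coordinates, whose origin is the TCP and whose axes are the flange's). Camera axes: x right, y down, z forward; pixel columns grow to the right and rows downward; lengths in m; the calibration is good to about 2 mm. A picture is of the moment at which its call begins: read the wrist's pose just before it. camera_info takes no time and is no camera call.
- sign_off(): hands the job in; it is judged then, once.
The state is a dict: "time": time; "joints": joint angles; "dq": joint speeds; "effort": joint torques, N m; "ee_pos": TCP position; "tool_rot": TCP orientation; "force": force on the tool from outside, world axes, zero at the start; "moment": the same for the moment, N m; "opening": opening from 0.0 (shut) to 1.0 (fully open); "grasp_force": force on a finger pad.
Only numpy, scipy, OpenCV 4.12 (cv2) and the standard library are available. Lean on these libraries where they do the work, as an engineer would, in place of code of your own. Each camera call takes 0.05 s, during which the arm holds its last target. There are 200 camera calls.

## Task

First turn the display carousel by its crank handle until its one empty hook stands over the brass pointer on its base. Then lift the yellow plaque by its raised fish, lean it on the sloping easel and let go, take it again by its top edge, and hang it by its slot on the empty hook, face outward, hanging upright and still, with the hook still over the pointer. Leave the other pieces on the table where they are.

Things in the scene. Friction and masses are not known exactly. Their poses are not given: they have to be found in the camera images.
- plaque: Yellow glazed ceramic plaque to be hung: 110 wide, 150 tall, 10 mm thick, about 0.32 kg, a raised white fish on its face, a hanging slot near its top. Origin: centre of its back; x points to its top edge, y across, z out of its face. It starts lying face up on the 12 mm thick grey felt mat, top edge roughly to the robot's left. Too wide to take by its sides.
- plaque_center (a point): Centre of the plaque's 150 x 110 x 10 mm slab; axes as the plaque's. The top edge is 75 mm from here along +x, the bottom edge 75 mm along -x; the back is 5 mm away along -z.
- plaque_fish (a point): Centre of the raised white fish, a solid bar with two flat parallel sides: 26 mm along the plaque's x (the way to pinch it), 60 mm along y, standing 30 mm proud of the face (15 mm each way from this point along z).
- plaque_slot (a point): Centre of the hanging slot, a rectangular hole right through the slab: 30 mm along x (15 mm each way), 34 mm along y. Above it remains a bar 24 mm tall up to the top edge; either side of it 38 mm of slab.
- carousel_base: Fixed base of the display carousel: dark wooden disc 170 mm across; origin on the carousel's upright axis at table level; a brass pointer on the table runs out along its -x, roughly towards the robot. Above it turns a 24 mm post with four hooks at quarter turns; three carry fixed plaques (blue, brown, green) of the loose one's size and pose, tops 234 mm above the table.
- pointer (a point): Tip of the brass pointer on the table, 128 mm from the carousel's axis.
- hook_seat (a point): Point on the centre line of the empty hook's round level brass bar (10 mm thick, level out to 118 mm from the carousel's axis): 95 mm from that axis, 205 mm above the table. The plaque's slab is to hang here; its slot centre is then 10 mm below this point. Axes turn with the carousel: -x outward along the hook, z up.
- hook_tip (a point): Middle of the empty hook's round upturned end, 128 mm from the carousel's axis, 213 mm above the table (8 mm above the level bar's axis; its top is 13 mm above that axis).
- crank_grip (a point): Upright round wooden crank handle on top of the carousel, on the side opposite the empty hook: 18 mm thick, from 255 (top of the crank arm) to 310 mm above the table, 55 mm from the carousel's axis; this point is on its centre line, 288 mm up. It spins on its own pin. Moving it round turns the carousel either way without end (about 2 N); it stays where left.
- easel_rest (a point): Where the plaque's centre lies when it rests on the fixed wooden easel: a 125 mm wide board sloping 45 degrees, low side towards the robot's right, with a ledge at its foot 16 mm deep. Axes: x horizontal, towards the high side; z up. The plaque lies face up, top edge up-slope, bottom edge on the ledge 75 mm down-slope of here; its top 55 mm stand free of the board on both faces.
- bowl: Bystander: white ceramic bowl, 110 mm across, 50 mm high, right-way-up behind the easel and mat. Origin at the centre of its underside.
- mug: Bystander: terracotta mug, 80 mm across, 90 mm high, behind the easel and mat. Origin at the centre of its underside.
- glaze_jar: Bystander: amber glass jar of glaze, 70 mm across, 100 mm high, to the robot's right. Origin at the centre of its underside.
- bottle_vase: Bystander: square blue bottle vase, 70 x 50 mm, 172 mm high, far back in the middle. Origin at the centre of its underside.
- cat: Bystander: wood-coloured cat figurine, 90 x 55 mm, about 115 mm high, to the robot's right. Origin at the centre of its underside.
- wood_spatula: Bystander: dark wooden spatula, 180 mm long, lying flat to the robot's left.
Mind the look-alikes: they are no part of the job. There is more than one size of the plaque; the one meant has the size given above.

How it is judged:
On the way, in this order (a step that is already met when the one before it is completed fails the run):
1. the empty hook has been turned over the brass pointer (within 30 mm at its tip), the plaque still lying on the mat (horizontal distance between hook_tip and pointer below 0.03 m and distance of plaque_center from where it was at the start of the episode below 0.03 m), for 0.2 s.
2. the plaque rests on the easel, within 20 mm of its place, sloping, let go (distance between plaque_center and easel_rest below 0.02 m and angle between plaque's own z axis and vertical between 0.6 and 0.95 rad and linear speed of plaque below 0.03 m/s and contact force between plaque and the fingers below 0.05 N), for 0.2 s.
At the end, for the whole second after the job is handed in: The plaque hangs by its slot on the empty hook (slot centre within 32 mm of the hook's seat point), its top up within 15 degrees of upright, fish facing outward, released and still, and the hook's tip is within 35 mm of the pointer's tip seen from above. No bystander has moved more than 40 mm (horizontal distance between hook_tip and pointer below 0.035 m and distance between plaque_slot and hook_seat below 0.032 m and angle between plaque_slot's own x axis and vertical below 0.26 rad and x of plaque_fish in the frame of hook_seat below -0.002 m and height (world z) of plaque_slot above 0.175 m and linear speed of plaque below 0.03 m/s and contact force between plaque and the fingers below 0.05 N); the robot touches nothing.
It fails at once if a bystander pushed more than 40 mm from its place (distance of any of bowl, mug, glaze_jar, bottle_vase, cat, wood_spatula from where it was at the start of the episode above 0.04 m).
It also fails if it takes over 72 s, if anything falls off the work surface, if the arm or the gripper's body presses on something with over 40 N, if the wrist force passes 120 N, or if a joint passes its speed limit or range.

## Working session

There is one attempt and no reset: what is moved stays moved. The work goes in short steps, Python scripts to look and compute and a shell command to move; the robot and the scene stay as the last step left them, time stands still between calls to the robot, and variables do not carry over. Pictures are saved under pics/ and viewed, at most 10 in all, crops included, and the job is handed in when it is done.

```bash
mkdir -p pics
python3 - <<'E'
from bench import *
import cv2,numpy as np
s=observe();print(s['time'],s['ee_pos'],np.round(s['tool_rot'],3).tolist(),s['opening'],s['force'])
for n in ['scene','top']:
    cv2.imwrite(f'pics/{n}0.png',grab_frame(n)); c=camera_info(n)
    print(n,np.round(c['camera_matrix'],1).tolist(),np.round(c['distortion'],3),np.round(-np.array(c['R']).T@c['t'],3))
print(np.round(camera_info('wrist')['mount'],3))
E
```

```text
0.0 [0.16936271 0.62692852 0.23785701] [[-0.965, 0.261, -0.0], [0.261, 0.965, -0.002], [-0.0, -0.002, -1.0]] 1.0020932282535462 [ 0.29373145 -0.0085167  -0.16192049]
scene [[439.1, 0.0, 321.7], [0.0, 439.1, 236.5], [0.0, 0.0, 1.0]] [-0.044  0.     0.     0.     0.   ] [ 1.205 -0.676  0.957]
top [[505.1, 0.0, 327.0], [0.0, 505.1, 238.7], [0.0, 0.0, 1.0]] [-0.008  0.     0.     0.     0.   ] [0.444 0.005 1.847]
[[ 0.001 -0.965 -0.263  0.067]
 [ 1.     0.001 -0.     0.001]
 [ 0.    -0.263  0.965 -0.147]
 [ 0.     0.     0.     1.   ]]
```

View pics/scene0.png

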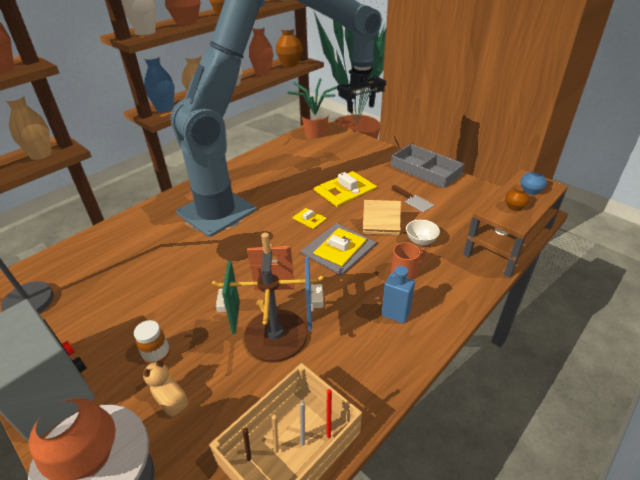

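View pics/top0.png

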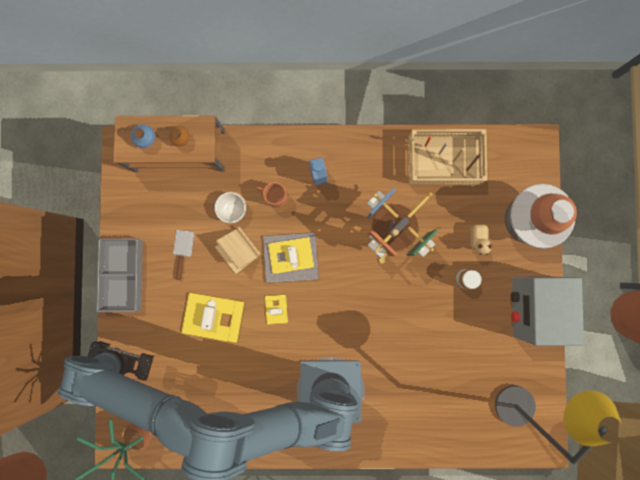

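The scene view shows the carousel around (270,300). The top view shows the target plaque on the mat at (291,256), the easel at (238,250) and the carousel at (400,228); the look-alikes are at (213,318) and (276,309). The empty hook points to upper right. I'll enlarge the working area.

```bash
cat > h.py <<'E'
import numpy as np,cv2
from bench import *
def ray(n,uv):
    c=camera_info(n);R=np.array(c['R']);t=np.array(c['t'])
    p=cv2.undistortPoints(np.array([[uv]],float),np.array(c['camera_matrix']),np.array(c['distortion']))[0,0]
    return -R.T@t, R.T@np.array([p[0],p[1],1.])
def at(n,uv,z):
    o,d=ray(n,uv); return o+d*(z-o[2])/d[2]
def proj(n,X,s=None):
    c=camera_info(n)
    if n=='wrist':
        M=np.array(c['mount']);s=s or observe();T=np.eye(4);T[:3,:3]=s['tool_rot'];T[:3,3]=s['ee_pos']
        W=np.linalg.inv(T@M);R,t=W[:3,:3],W[:3,3]
    else: R,t=np.array(c['R']),np.array(c['t'])
    p,_=cv2.projectPoints(np.atleast_2d(np.array(X,float)),cv2.Rodrigues(R)[0],t,np.array(c['camera_matrix']),np.array(c['distortion']))
    return p[:,0]
E
python3 - <<'E'
import cv2,numpy as np
a=cv2.imread('pics/top0.png')
A=cv2.resize(a[180:270,345:465],(800,600),interpolation=cv2.INTER_CUBIC)
cv2.imwrite('pics/c1.png',A)
B=cv2.resize(a[215:295,205:335],(800,492),interpolation=cv2.INTER_CUBIC)
cv2.imwrite('pics/c2.png',B)
E
```

```text
(no output)
```

View pics/c1.png

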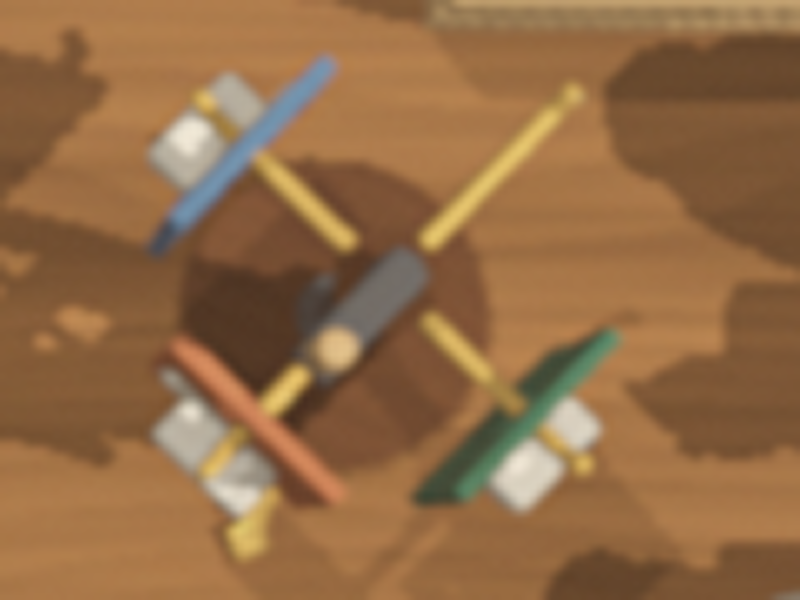

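View pics/c2.png

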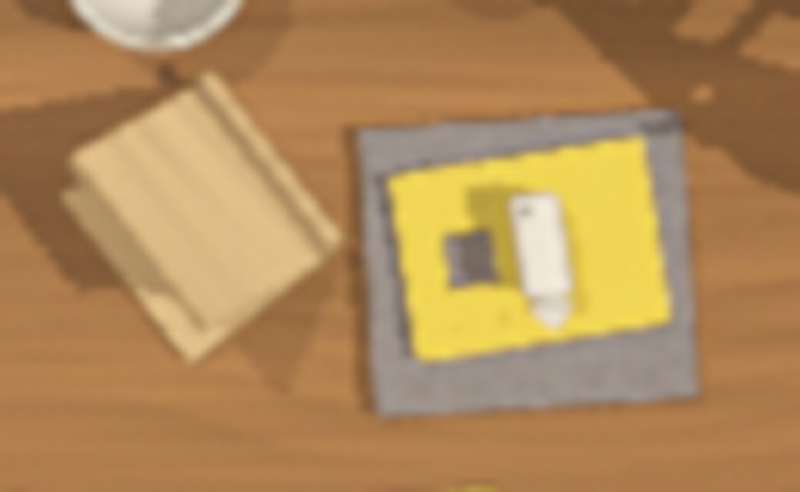

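The crops show, in crop pixels: c1 has the disc centre at about (335,315), the pointer tip at (235,545), the empty hook tip at (572,95) and the grip top at (337,350). c2 has the plaque corners at (388,178), (643,138), (670,322) and (415,360), the easel top edge from (70,160) to (207,328), and the ledge from (207,75) to (340,240).

Run:
```python
from h import *
A=lambda x,y:(345+x*.15-.4,180+y*.15-.4)
B=lambda x,y:(205+x*.1625-.4,215+y*.1626-.4)
base=at('top',A(335,315),.02);tip=at('top',A(235,545),.003);hk=at('top',A(572,95),.218);cr=at('top',A(337,350),.31)
print('base',base,'tip',tip,'hook',hk,'crank',cr)
c=(55*hk+128*cr)/183
print('axis est',c,np.linalg.norm((hk-cr)[:2]),'d tip',np.linalg.norm((tip-c)[:2]))
for n,p in (('tip',tip-c),('tip/base',tip-base),('hook',hk-c),('crank',cr-c)): print(n,np.degrees(np.arctan2(p[1],p[0])))
P=[at('top',B(*p),.022) for p in [(388,178),(643,138),(670,322),(415,360)]]
print('plaque',np.mean(P,0),[np.linalg.norm(P[i]-P[i-1]) for i in range(4)])
x=(P[0]+P[3]-P[1]-P[2]);print('top dir',np.degrees(np.arctan2(x[1],x[0])))
print('fish',at('top',B(537,250),.052))
for z in (.03,.1): print(z,[at('top',B(*p),z)[:2].round(3) for p in [(70,160),(207,328),(207,75),(340,240),(195,85),(325,250)]])
# scene colour crop of easel
a=cv2.imread('pics/scene0.png')
cv2.imwrite('pics/c3.png',np.vstack([cv2.resize(a[190:245,350:420],(700,550),interpolation=cv2.INTER_CUBIC)]))
```

```text
base [ 0.58857656 -0.23739809  0.02      ] tip [ 0.46386295 -0.18383243  0.003     ] hook [ 0.68012186 -0.32752704  0.218     ] crank [ 0.54957566 -0.19976226  0.31      ]
axis est [ 0.58881085 -0.23816151  0.28234973] 0.18266403929257208 d tip 0.13624840458034043
tip 156.4999287644486
tip/base 156.75602469418908
hook -44.383078986879205
crank 135.61692101312076
plaque [0.48654931 0.14041009 0.022     ] [np.float64(0.1080876228028977), np.float64(0.15171499396980087), np.float64(0.1092933493715146), np.float64(0.1510454752380104)]
top dir 98.61595974246848
fish [0.48546691 0.13355372 0.052     ]
0.03 [array([0.539, 0.409]), array([0.441, 0.328]), array([0.589, 0.329]), array([0.492, 0.25 ]), array([0.583, 0.336]), array([0.486, 0.259])]
0.1 [array([0.535, 0.393]), array([0.441, 0.315]), array([0.583, 0.316]), array([0.49 , 0.241]), array([0.578, 0.323]), array([0.485, 0.249])]
```

View pics/c3.png

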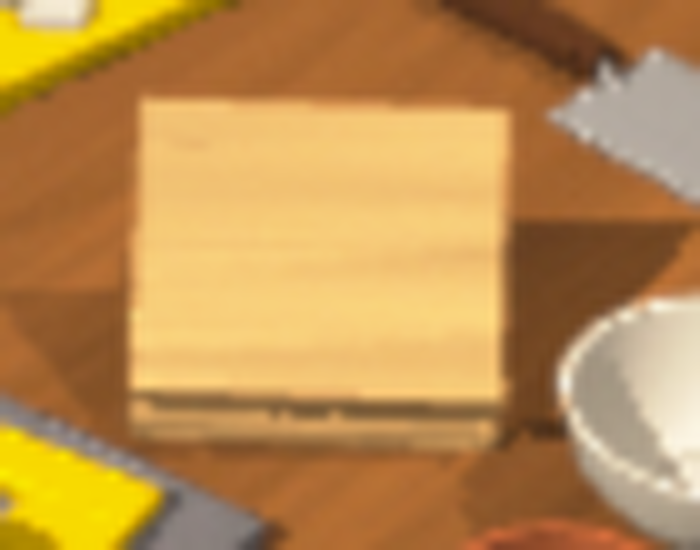

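The easel is sharp in the scene crop: its top edge runs (140,97)–(510,108) and the board foot line (132,393)–(500,403). I'll triangulate the top corners from both cameras.

Run:
```python
from h import *
B=lambda x,y:(205+x*.1625-.4,215+y*.1626-.4)
S=lambda x,y:(350+x*.1-.45,190+y*.1-.45)
def tri(a,b):
    o1,d1=ray('top',a);o2,d2=ray('scene',b)
    k=np.linalg.lstsq(np.c_[d1,-d2],o2-o1,rcond=None)[0]
    p,q=o1+k[0]*d1,o2+k[1]*d2
    return (p+q)/2,np.linalg.norm(p-q)
a,ea=tri(B(207,328),S(140,97));b,eb=tri(B(70,160),S(510,108))
print(a,ea,b,eb,np.linalg.norm(a-b))
e=(a-b)[:2];e/=np.linalg.norm(e)
up=np.array([-e[1],e[0]]); up=up if up[1]>0 else -up
print('up dir deg',np.degrees(np.arctan2(up[1],up[0])))
m=(a+b)/2
# board surface top edge mid m; plaque centre: 20mm downslope, +5mm normal (up-right)
U=np.r_[up,1]/2**.5;N=np.r_[-up,1]/2**.5
C=m-.02*U+.005*N
print('top mid',m,'rest est',C,'ledge line',m-.095*U)
# check: predicted ledge foot line projections
ee=np.r_[e,0]
for s in (-1,1):
    p=m-.095*U+s*.0625*ee
    t=proj('top',p)[0];q=proj('scene',p)[0]
    print('crop c2',((t[0]+.4-205)/.1625,(t[1]+.4-215)/.1626),'c3',((q[0]+.45-350)/.1,(q[1]+.45-190)/.1))
```

```text
[0.44162591 0.31772958 0.09070714] 0.0022128900358632524 [0.53807399 0.39758627 0.08856553] 0.005216802393574797 0.1252354188066492
up dir deg 129.62393782839135
top mid [0.48984995 0.35765792 0.08963633] rest est [0.50112381 0.34404175 0.07902973] ledge line [0.53269062 0.30591648 0.02246119]
crop c2 (np.float64(180.68908330458393), np.float64(89.78696494614913)) c3 (np.float64(499.4593781973049), np.float64(381.4021908540104))
crop c2 (np.float64(314.9394619092891), np.float64(253.05343707107346)) c3 (np.float64(131.89046535158468), np.float64(373.77120106816704))
```

```bash
cat >> h.py <<'E'
def to(p=None,R=None):
    s=observe();T=np.array(s['tool_rot']);e=np.array(s['ee_pos'])
    print('t',round(s['time'],2),'ee',e.round(4),'y',T[:,1].round(3),'z',T[:,2].round(3),'F',np.round(s['force'],1),'op',round(s['opening'],3),'gf',round(s['grasp_force'],1))
    if p is not None: print(' shift cm',(T.T@(np.array(p)-e)*100).round(2),end=' ')
    if R is not None: print(' rot deg',np.degrees(cv2.Rodrigues(T.T@R)[0].ravel()).round(2))
    print()
E
r='[-12.3,-9.7,-4.4,0,0,0,1]'; r=
for i in 1; do :; done
python3 -m jog '[[-12.3,-9.7,-4.4,0,0,0,1],[-12.3,-9.7,-4.4,0,0,0,1],[-12.3,-9.7,-4.4,0,0,0,1],[-12.3,-9.7,-4.4,0,0,0,1],[-12.3,-9.7,-4.4,0,0,0,1]]' 25
python3 -m jog '[[-12.3,-9.7,-4.4,0,0,0,1],[-12.3,-9.7,-4.4,0,0,0,1],[-12.3,-9.7,-4.4,0,0,0,1],[-12.3,-9.7,-4.4,0,0,0,1],[-12.3,-9.7,-4.4,0,0,0,1]]'
python3 -m jog '[[-12.3,-9.7,-4.4,0,0,0,1],[-12.3,-9.7,-4.4,0,0,0,1],[-12.3,-9.7,-4.4,0,0,0,1],[-12.3,-9.7,-4.4,0,0,0,1],[-12.3,-9.7,-4.4,0,0,0,1]]'
python3 -c "
from h import *
to([.5496,-.2,.37])"
```

```text
time: 0.52
ee_pos: [0.2699, 0.4962, 0.2846]
tool_rot: [[-0.963, 0.271, 0.004], [0.271, 0.963, -0.001], [-0.004, 0.0, -1.0]]
force: [0.4, 0.5, -0.3]
opening: 0.999
grasp_force: 0.0
time: 0.93
ee_pos: [0.3623, 0.37, 0.3287]
tool_rot: [[-0.963, 0.271, 0.004], [0.271, 0.963, -0.001], [-0.004, 0.001, -1.0]]
force: [0.6, -0.7, -0.6]
opening: 0.998
grasp_force: 0.0
time: 1.35
ee_pos: [0.4549, 0.2437, 0.3727]
tool_rot: [[-0.962, 0.271, 0.005], [0.271, 0.962, -0.001], [-0.005, 0.0, -1.0]]
force: [0.4, -0.8, -0.7]
opening: 1.003
grasp_force: 0.0
t 1.35 ee [0.4549 0.2437 0.3727] y [0.271 0.962 0.   ] z [ 0.005 -0.001 -1.   ] F [ 0.4 -0.8 -0.7] op 1.003 gf 0.0
 shift cm [-21.15 -40.14   0.37]
```

```bash
python3 -m jog '[[-7.05,-13.4,0,0,0,0,1],[-7.05,-13.4,0,0,0,0,1],[-7.05,-13.4,0,0,0,0,1],[-7.05,-13.4,0,0,0,0,1],[-7.05,-13.4,0,0,0,0,1]]' >/dev/null
python3 -m jog '[[-7.05,-13.4,0,0,0,0,1],[-7.05,-13.4,0,0,0,0,1],[-7.05,-13.4,0,0,0,0,1],[-7.05,-13.4,0,0,0,0,1],[-7.05,-13.4,0,0,0,0,1]]' >/dev/null
python3 -m jog '[[-7.05,-13.4,0,0,0,0,1],[-7.05,-13.4,0,0,0,0,1],[-7.05,-13.4,0,0,0,0,1],[-7.05,-13.4,0,0,0,0,1],[-7.05,-13.4,0,0,0,0,1]]' >/dev/null
python3 - <<'E'
from h import *
to([.5496,-.2,.271])
s=observe();im=grab_frame('wrist')
for X in ([.5496,-.2,.31],[.5886,-.238,.25],[.464,-.184,.003]):
    print(proj('wrist',X,s))
cv2.imwrite('pics/w1.png',im)
E
```

```text
t 2.6 ee [ 0.5491 -0.1977  0.3702] y [ 0.267  0.964 -0.003] z [-0.001 -0.003 -1.   ] F [-1.3 -0.3  0.6] op 1.001 gf 0.0
 shift cm [-0.11 -0.17  9.92] 
[[313.49577649 254.45772633]]
[[279.65289434 290.18489756]]
[[311.48337831 112.09931805]]
```

View pics/w1.png

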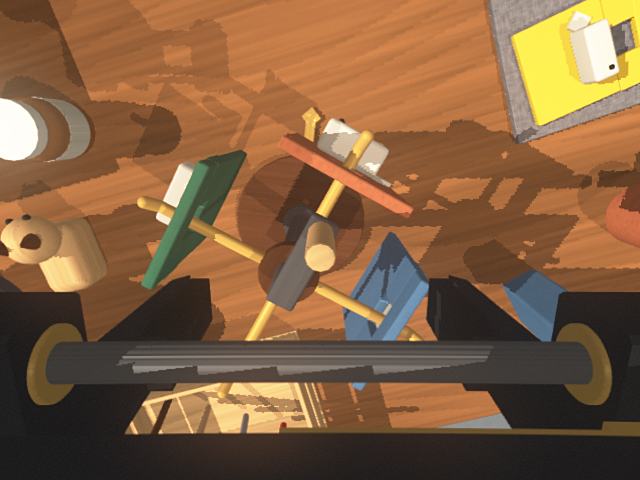

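The wrist view has the pointer tip at (311,110), as predicted, and the grip top at (321,257), within a few mm of the prediction. Now I descend and grip.

```bash
python3 -m jog '[[-0.1,-0.2,4,0,0,0,1],[-0.1,-0.2,8,0,0,0,1],[-0.1,-0.2,9.9,0,0,0,1],[-0.1,-0.2,9.9,0,0,0,1],[-0.1,-0.2,9.9,0,0,0,-1]]' 20 >/dev/null
python3 -m jog '[[0,0,0,0,0,0,-1],[0,0,0,0,0,0,-1],[0,0,0,0,0,0,-1],[0,0,0,0,0,0,-1],[0,0,0,0,0,0,-1]]'
python3 - <<'E'
from h import *
to()
s=observe();T=np.array(s['tool_rot']);e=np.array(s['ee_pos'])
c=np.array([.5887,-.2378]);d=e[:2]-c;a0=np.degrees(np.arctan2(d[1],d[0]));r=np.linalg.norm(d);print(a0,r)
P=lambda a:np.r_[c+.055*np.array([np.cos(np.radians(a)),np.sin(np.radians(a))]),0]
for k in range(4):
    b=a0+( -23.4-a0)*k/4
    print([ (T.T@(P(b+(-23.4-a0)*j/16)-P(b))*100).round(1)[:2].tolist() for j in range(1,5)])
E
```

```text
time: 3.48
ee_pos: [0.55, -0.1952, 0.2725]
tool_rot: [[-0.965, 0.261, 0.001], [0.261, 0.965, -0.0], [-0.001, 0.0, -1.0]]
force: [0.5, -0.3, 0.3]
opening: 0.571
grasp_force: 0.0
t 3.48 ee [ 0.55   -0.1952  0.2725] y [0.261 0.965 0.   ] z [ 0.001 -0.    -1.   ] F [ 0.5 -0.3  0.3] op 0.571 gf 0.0

132.19859850732104 0.05756789316808771
[[-0.6, 0.7], [-1.3, 1.4], [-2.0, 1.9], [-2.9, 2.2]]
[[-0.9, 0.2], [-1.8, 0.3], [-2.8, 0.2], [-3.7, -0.1]]
[[-0.8, -0.4], [-1.6, -0.9], [-2.3, -1.6], [-2.8, -2.4]]
[[-0.4, -0.8], [-0.7, -1.7], [-0.8, -2.7], [-0.7, -3.6]]
```

```bash
python3 -m jog '[[0,0,0,0,0,0,-1],[0,0,0,0,0,0,-1],[0,0,0,0,0,0,-1],[0,0,0,0,0,0,-1],[0,0,0,0,0,0,-1]]' >/dev/null
python3 -m jog '[[0,0,0,0,0,0,-1],[0,0,0,0,0,0,-1],[0,0,0,0,0,0,-1],[0,0,0,0,0,0,-1]]'
python3 -m jog '[[-0.6,0.7,0,0,0,0,-1],[-1.3,1.4,0,0,0,0,-1],[-2.0,1.9,0,0,0,0,-1],[-2.9,2.2,0,0,0,0,-1]]'
```

```text
time: 4.23
ee_pos: [0.5498, -0.1959, 0.2718]
tool_rot: [[-0.965, 0.261, 0.001], [0.261, 0.965, -0.001], [-0.001, -0.001, -1.0]]
force: [1.8, -5.4, -2.7]
opening: 0.196
grasp_force: 20.0
time: 4.57
ee_pos: [0.5834, -0.1807, 0.2717]
tool_rot: [[-0.966, 0.26, -0.001], [0.26, 0.966, 0.001], [0.001, 0.001, -1.0]]
force: [-4.2, -2.0, 2.4]
opening: 0.196
grasp_force: 20.0
```

```bash
python3 -m jog '[[-0.9,0.2,0,0,0,0,-1],[-1.8,0.3,0,0,0,0,-1],[-2.8,0.2,0,0,0,0,-1],[-3.7,-0.1,0,0,0,0,-1]]' | grep -E 'ee_|force'
python3 -m jog '[[-0.8,-0.4,0,0,0,0,-1],[-1.6,-0.9,0,0,0,0,-1],[-2.3,-1.6,0,0,0,0,-1],[-2.8,-2.4,0,0,0,0,-1]]' | grep -E 'ee_|force'
python3 -m jog '[[-0.4,-0.8,0,0,0,0,-1],[-0.7,-1.7,0,0,0,0,-1],[-0.8,-2.7,0,0,0,0,-1],[-0.7,-3.6,0,0,0,0,-1],[-0.7,-3.6,0,0,0,0,-1]]' | grep -E 'ee_|force'
python3 - <<'E'
from h import *
a=np.radians(-23.4);to([.5887+.055*np.cos(a),-.2378+.055*np.sin(a),.272])
cv2.imwrite('pics/t2.png',cv2.resize(grab_frame('top')[180:270,345:465],(800,600),interpolation=cv2.INTER_CUBIC))
E
```

```text
ee_pos: [0.62, -0.1908, 0.2717]
force: [-2.7, 0.6, 3.2]
grasp_force: 20.0
ee_pos: [0.6413, -0.222, 0.2718]
force: [1.2, 3.7, 1.3]
grasp_force: 20.0
ee_pos: [0.6341, -0.2656, 0.2718]
force: [-2.7, -7.4, 0.6]
grasp_force: 20.0
t 5.65 ee [ 0.6341 -0.2656  0.2718] y [ 0.266  0.964 -0.007] z [-0.002 -0.006 -1.   ] F [-2.7 -7.4  0.6] op 0.194 gf 20.0
 shift cm [-0.33  0.71 -0.03]
```

View pics/t2.png

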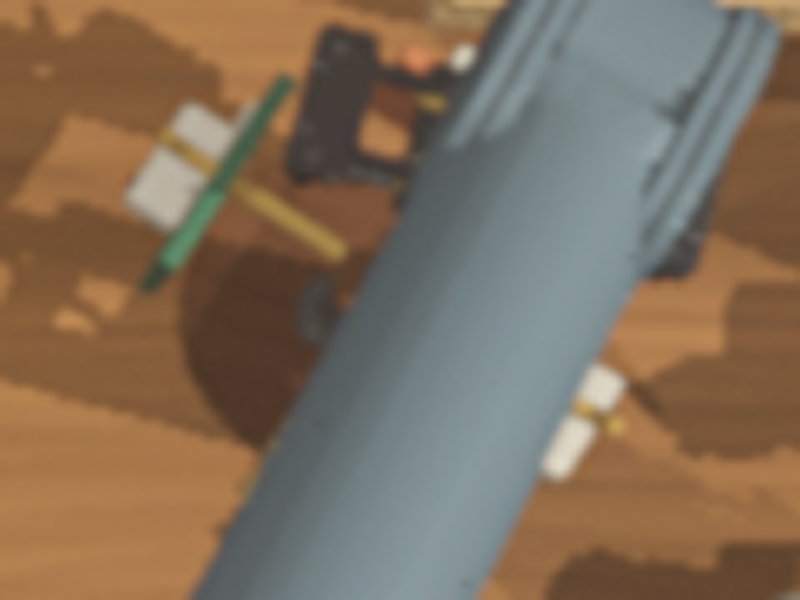

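The crank has gone about 8° too far (green hook line from (345,250) to (165,135)). I'll bring it back, then release and rise.

```bash
python3 -m jog '[[-0.2,0.4,0,0,0,0,-1],[-0.3,0.8,0,0,0,0,-1],[-0.3,0.8,0,0,0,0,-1],[-0.3,0.8,0,0,0,0,-1]]' | grep -E 'ee_|force'
python3 -c "
from h import *
a=np.radians(-23.4);to([.5887+.055*np.cos(a),-.2378+.055*np.sin(a),.272])"
```

```text
ee_pos: [0.6405, -0.2524, 0.2717]
force: [-4.6, 1.8, 4.2]
grasp_force: 20.0
t 6.03 ee [ 0.6405 -0.2524  0.2717] y [0.261 0.965 0.   ] z [-0.002  0.001 -1.   ] F [-4.6  1.8  4.2] op 0.195 gf 20.0
 shift cm [-0.06 -0.74 -0.03]
```

```bash
python3 -m jog '[[0,-0.4,0,0,0,0,-1],[0,-0.4,0,0,0,0,-1],[0,-0.4,0,0,0,0,-1],[0,-0.4,0,0,0,0,-1]]' | grep -E 'ee_|force'
python3 -m jog '[[0,0,0,0,0,0,-1]]' | grep -E 'ee_|force'
python3 -c "
from h import *
a=np.radians(-23.4);to([.5887+.055*np.cos(a),-.2378+.055*np.sin(a),.272])"
```

```text
ee_pos: [0.639, -0.2566, 0.2717]
force: [-6.3, 1.9, 4.9]
grasp_force: 20.0
ee_pos: [0.639, -0.2566, 0.2717]
force: [-5.4, 2.3, 5.4]
grasp_force: 20.0
t 6.45 ee [ 0.639  -0.2566  0.2717] y [ 0.262  0.965 -0.   ] z [-0.003  0.    -1.   ] F [-5.4  2.3  5.4] op 0.196 gf 20.0
 shift cm [-0.09 -0.29 -0.03]
```

```bash
python3 -m jog '[[0,-0.25,0,0,0,0,-1],[0,-0.25,0,0,0,0,-1],[0,-0.25,0,0,0,0,-1],[0,-0.25,0,0,0,0,0.2],[0,-0.25,0,0,0,0,0.2]]' | grep -E 'ee_|force'
python3 -m jog '[[0,0,0,0,0,0,0.2],[0,0,0,0,0,0,0.2],[0,0,0,0,0,0,0.2]]' | grep -E 'ee_|opening'
python3 -m jog '[[0,0,-4,0,0,0,1],[0,0,-8,0,0,0,1],[0,0,-10,0,0,0,1],[0,0,-10,0,0,0,1]]' | grep -E 'ee_|opening'
python3 - <<'E'
from h import *
a=np.radians(98.6);y=np.array([np.cos(a),np.sin(a),0]);z=np.array([0,0,-1.])
to([.4855,.1336,.22],np.c_[np.cross(y,z),y,z])
E
```

```text
ee_pos: [0.6399, -0.2592, 0.2716]
force: [-0.1, -0.3, 0.7]
grasp_force: 0.0
ee_pos: [0.6403, -0.2586, 0.2716]
opening: 0.552
ee_pos: [0.6422, -0.2599, 0.3778]
opening: 0.856
t 7.45 ee [ 0.6422 -0.2599  0.3778] y [ 0.261  0.965 -0.001] z [ 0.009 -0.004 -1.   ] F [ 0.1 -0.2  0.8] op 0.856 gf 0.0
 shift cm [25.54 33.92 15.5 ]  rot deg [ -0.18   0.52 -23.72]
```

```bash
python3 -m jog '[[8.5,11.3,0,0,0,-23.7,1],[8.5,11.3,0,0,0,-23.7,1],[8.5,11.3,0,0,0,-23.7,1],[8.5,11.3,0,0,0,-23.7,1],[8.5,11.3,0,0,0,-23.7,1]]' | grep -E 'ee_|opening'
python3 - <<'E'
from h import *
a=np.radians(98.6);y=np.array([np.cos(a),np.sin(a),0]);z=np.array([0,0,-1.])
to([.4855,.1336,.22],np.c_[np.cross(y,z),y,z])
E
```

```text
ee_pos: [0.587, -0.1218, 0.3713]
opening: 1.002
t 7.87 ee [ 0.587  -0.1218  0.3713] y [-0.157  0.988  0.003] z [-0.001  0.003 -1.   ] F [ 0.4 -0.3 -0.6] op 1.002 gf 0.0
 shift cm [ 6.   26.77 15.22]  rot deg [ 0.19 -0.01  0.46]
```

```bash
python3 -m jog '[[3,13.4,4,0,0,0,1],[3,13.4,4,0,0,0,1],[3,13.4,4,0,0,0,1],[3,13.4,4,0,0,0,1],[3,13.4,4,0,0,0,1]]' | grep -E 'ee_|opening'
python3 -m jog '[[3,13.4,11,0,0,0.5,1],[3,13.4,11,0,0,0.5,1],[3,13.4,11,0,0,0.5,1],[3,13.4,11,0,0,0.5,1],[3,13.4,11,0,0,0.5,1]]' | grep -E 'ee_|opening'
python3 - <<'E'
from h import *
to([.4855,.1336,.025])
s=observe();im=grab_frame('wrist')
cv2.imwrite('pics/w2.png',im)
print(proj('wrist',[.4855,.1336,.052],s),proj('wrist',[.4855,.1336,.022],s))
# white top of fish / hook tip from top
t=grab_frame('top');cv2.imwrite('pics/t3.png',t)
E
```

```text
ee_pos: [0.5364, 0.0049, 0.3298]
opening: 1.001
ee_pos: [0.4853, 0.1317, 0.2179]
opening: 0.998
t 8.7 ee [0.4853 0.1317 0.2179] y [-0.144  0.99   0.   ] z [-0.006 -0.001 -1.   ] F [-0.6  0.7  0.5] op 0.998 gf 0.0
 shift cm [-0.16  0.18 19.29] 
[[319.8274079  213.89689574]] [[319.7515634 206.9122502]]
```

View pics/w2.png

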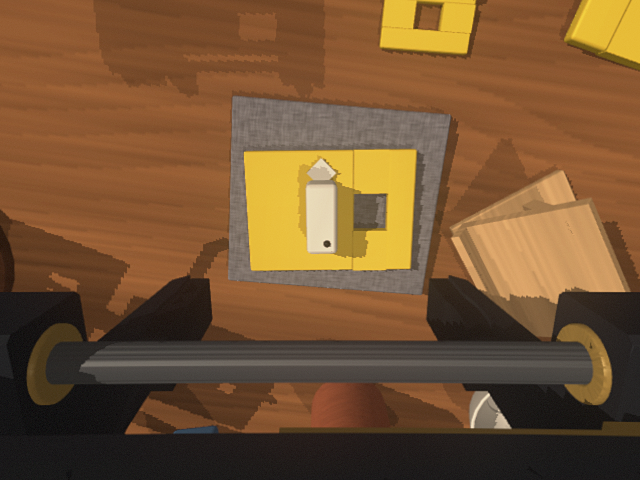

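The fish bar is centred at (321,217) against a predicted (320,214), and it is square to the fingers. I descend and pinch it.

```bash
python3 -m jog '[[-0.1,0.2,4,0,0,0,0.4],[-0.1,0.2,8,0,0,0,0.4],[-0.1,0.2,12,0,0,0,0.4],[-0.1,0.2,15,0,0,0,0.4],[-0.1,0.2,15,0,0,0,0.4]]' 40 | grep -E 'ee_|opening'
python3 -m jog '[[0,0,2,0,0,0,0.4],[0,0,3.5,0,0,0,0.4],[0,0,4.1,0,0,0,0.4],[0,0,4.1,0,0,0,-1],[0,0,4.1,0,0,0,-1]]' | grep -E 'ee_|opening|force'
python3 -m jog '[[0,0,0,0,0,0,-1],[0,0,0,0,0,0,-1],[0,0,0,0,0,0,-1],[0,0,0,0,0,0,-1],[0,0,0,0,0,0,-1]]' | grep -E 'ee_|opening|force'
```

```text
ee_pos: [0.4879, 0.1271, 0.0679]
opening: 0.703
ee_pos: [0.4908, 0.1303, 0.0323]
force: [0.0, 0.2, -0.2]
opening: 0.571
grasp_force: 0.0
ee_pos: [0.4897, 0.1321, 0.0316]
force: [-1.8, 2.1, 7.2]
opening: 0.294
grasp_force: 40.0
```

The fish is gripped with an opening of 26 mm. I lift it and work out the easel approach.

```bash
python3 -m jog '[[0,0,-3,0,0,0,-1],[0,0,-6,0,0,0,-1],[0,0,-10,0,0,0,-1],[0,0,-14,0,0,0,-1],[0,0,-18,0,0,0,-1]]' | grep -E 'ee_|opening|force'
cat >> h.py <<'E'
up=np.array([np.cos(np.radians(129.6)),np.sin(np.radians(129.6))])
U=np.r_[up,1]/2**.5;N=np.r_[-up,1]/2**.5;Y=np.cross(N,U);C=np.array([.501,.3425,.078])
RE=np.c_[Y,U,-N]; TE=C-.0075*U-.002*Y+.0146*N
E
python3 -c "
from h import *
print(TE);to(TE+.1*N+.006*U,RE);s=observe();print(np.round(s['joints'],2))"
```

```text
ee_pos: [0.4878, 0.1304, 0.212]
force: [1.5, 2.0, -3.2]
opening: 0.289
grasp_force: 40.0
[0.51250209 0.33173399 0.08302046]
t 10.47 ee [0.4878 0.1304 0.212 ] y [-0.14   0.99  -0.001] z [-0.002 -0.001 -1.   ] F [ 1.5  2.  -3.2] op 0.289 gf 40.0
 shift cm [-8.76 13.93  5.37]  rot deg [-43.85  12.25 -29.92]

[-0.57  0.33  0.26  1.95 -0.11  0.87  1.47]
```

```bash
python3 -m jog '[[-1,1,0,-5.5,1.5,-3.7,-1],[-2,3,0,-11,3,-7.5,-1],[-3,5,0,-16.5,4.5,-11.2,-1],[-4,7,0,-22,6,-15,-1],[-4,7,0,-22,6,-15,-1]]' | grep -E 'ee_|opening|force'
python3 -c "
from h import *
to(TE+.1*N+.006*U,RE);s=observe();print(np.round(s['joints'],2))"
```

```text
ee_pos: [0.5203, 0.2061, 0.2092]
force: [0.8, 0.0, -4.9]
opening: 0.299
grasp_force: 40.0
t 10.88 ee [0.5203 0.2061 0.2092] y [-0.356  0.851  0.387] z [-0.201  0.335 -0.921] F [ 0.8  0.  -4.9] op 0.299 gf 40.0
 shift cm [-6.43  3.12  6.51]  rot deg [-21.63   6.31 -14.73]

[-0.29  0.51  0.07  1.74 -0.48  1.08  2.02]
```

```bash
python3 -m jog '[[-1.5,0.8,1.5,-5.4,1.6,-3.7,-1],[-3,1.6,3,-10.8,3.2,-7.4,-1],[-4.5,2.4,4.5,-16.2,4.7,-11,-1],[-6.4,3.1,6.5,-21.6,6.3,-14.7,-1],[-6.4,3.1,6.5,-21.6,6.3,-14.7,-1]]' | grep -E 'ee_|opening|force'
python3 -m jog '[[0,0,0,0,0,0,-1]]' >/dev/null
python3 -c "
from h import *
to(TE+.006*U,RE);s=observe();print(np.round(s['joints'],2))
cv2.imwrite('pics/t4.png',cv2.resize(np.hstack([grab_frame('scene')[130:290,300:460],cv2.resize(grab_frame('top')[195:300,190:295],(160,160))]),(800,400),interpolation=cv2.INTER_CUBIC))"
```

```text
ee_pos: [0.5506, 0.2791, 0.147]
force: [-3.4, -0.3, -8.3]
opening: 0.292
grasp_force: 40.0
t 11.38 ee [0.5513 0.2785 0.1538] y [-0.446  0.552  0.704] z [-0.454  0.539 -0.71 ] F [ 0.4 -0.5 -3.5] op 0.293 gf 40.0
 shift cm [-0.46  0.29  9.65]  rot deg [-0.21 -0.34 -0.51]

[-0.15  0.84 -0.09  1.46 -0.63  1.31  2.35]
```

View pics/t4.png

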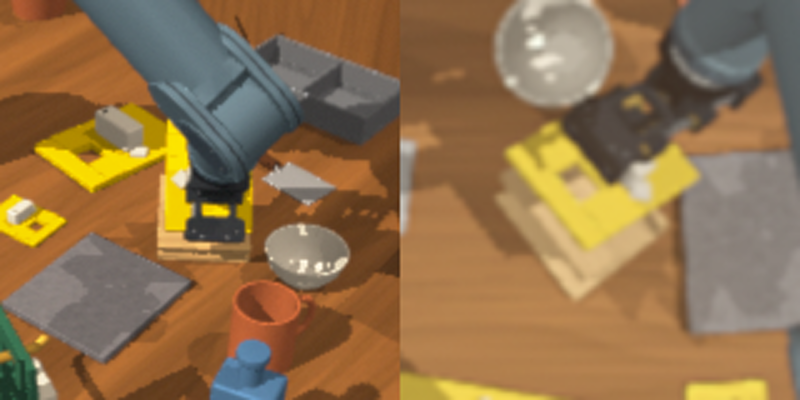

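The plaque hangs over the easel, aligned with the board. I'm approaching along the board normal.

```bash
python3 -m jog '[[-0.4,0.4,2.5,0,0,0,-1],[-0.4,0.4,5,0,0,0,-1],[-0.4,0.4,7.5,0,0,0,-1],[-0.4,0.4,8.7,0,0,0,-1],[-0.4,0.4,8.7,0,0,0,-1]]' | grep -E 'ee_|opening|force'
python3 -m jog '[[0,0,0.2,0,0,0,-1],[0,0,0.4,0,0,0,-1],[0,0,0.6,0,0,0,-1]]' | grep -E 'ee_|opening|force'
python3 -c "
from h import *
to(TE+.006*U,RE);s=observe()"
```

```text
ee_pos: [0.5133, 0.3333, 0.1017]
force: [-0.4, 0.3, -3.3]
opening: 0.292
grasp_force: 40.0
ee_pos: [0.5149, 0.334, 0.0973]
force: [0.7, -0.0, -3.0]
opening: 0.29
grasp_force: 40.0
t 12.15 ee [0.5149 0.334  0.0973] y [-0.453  0.55   0.702] z [-0.445  0.543 -0.713] F [ 0.7 -0.  -3. ] op 0.29 gf 40.0
 shift cm [ 0.33 -0.42  0.99]  rot deg [-0.44  0.2  -0.08]
```

```bash
python3 -m jog '[[0.2,-0.1,0.3,0,0,0,-1],[0.2,-0.1,0.5,0,0,0,-1],[0.2,-0.1,0.7,0,0,0,-1],[0.2,-0.1,0.8,0,0,0,-1],[0.2,-0.1,0.8,0,0,0,-1]]' | grep -E 'ee_|force'
python3 -m jog '[[0,0,0.2,0,0,0,-1],[0,0,0.3,0,0,0,-1],[0,0,0.3,0,0,0,-1]]' | grep -E 'ee_|force'
python3 -c "
from h import *
to(TE+.006*U,RE);s=observe()"
```

```text
ee_pos: [0.5091, 0.3362, 0.0903]
force: [-0.0, -5.6, 3.7]
grasp_force: 40.0
ee_pos: [0.5091, 0.3363, 0.09]
force: [0.1, -14.8, 16.7]
grasp_force: 40.0
t 12.82 ee [0.5091 0.3363 0.09  ] y [-0.452  0.55   0.703] z [-0.446  0.543 -0.711] F [  0.1 -14.8  16.7] op 0.29 gf 40.0
 shift cm [ 0.02 -0.29  0.09]  rot deg [-0.34  0.12 -0.13]
```

Board contact came within 1 mm of the prediction. Now I slide down to the ledge.

```bash
python3 -m jog '[[0,-0.2,-0.3,0,0,0,-1],[0,-0.4,-0.3,0,0,0,-1],[0,-0.6,-0.3,0,0,0,-1],[0,-0.8,-0.3,0,0,0,-1],[0,-0.8,-0.3,0,0,0,-1]]' | grep -E 'ee_|force'
python3 -m jog '[[0,-0.2,0,0,0,0,-1],[0,-0.4,0,0,0,0,-1],[0,-0.5,0,0,0,0,-1],[0,-0.5,0,0,0,0,-1]]' | grep -E 'ee_|force'
python3 -c "
from h import *
to(TE,RE);s=observe()"
```

```text
ee_pos: [0.5132, 0.3335, 0.0854]
force: [2.1, -3.6, 7.3]
grasp_force: 40.0
ee_pos: [0.5144, 0.3328, 0.084]
force: [-0.2, -3.3, 15.2]
grasp_force: 40.0
t 13.57 ee [0.5144 0.3328 0.084 ] y [-0.451  0.544  0.707] z [-0.449  0.547 -0.707] F [-0.2 -3.3 15.2] op 0.29 gf 40.0
 shift cm [ 0.22 -0.04  0.1 ]  rot deg [0.02 0.13 0.04]
```

The plaque is on the ledge, so I release and retreat.

```bash
python3 -m jog '[[0,0.1,-0.1,0,0,0,0.3],[0,0.1,-0.1,0,0,0,0.3],[0,0.1,-0.1,0,0,0,0.3],[0,0.1,-0.1,0,0,0,0.3],[0,0.1,-0.1,0,0,0,0.3]]' | grep -E 'ee_|open|force'
python3 -m jog '[[0,0,-1,0,0,0,0.3],[0,0,-3,0,0,0,0.3],[0,0,-6,0,0,0,0.5],[0,0,-9,0,0,0,0.5],[0,0,-12,0,0,0,0.5]]' | grep -E 'ee_|open|force'
python3 - <<'E'
from h import *
to();s=observe();print(np.round(s['joints'],2))
w=grab_frame('wrist');t=grab_frame('top')
P=[C+a*U+b*Y+.005*N for a,b in((.075,.055),(.075,-.055),(-.075,-.055),(-.075,.055))]
print(proj('wrist',P,s).round(0).tolist())
cv2.imwrite('pics/m5.png',np.hstack([cv2.resize(w,(400,300)),cv2.resize(t[195:285,190:310],(400,300))]))
E
```

```text
ee_pos: [0.5138, 0.3304, 0.0816]
force: [-0.1, -0.5, -0.2]
opening: 0.636
grasp_force: 0.0
ee_pos: [0.5686, 0.264, 0.1686]
force: [0.8, 0.2, -0.5]
opening: 0.75
grasp_force: 0.0
t 14.4 ee [0.5686 0.264  0.1686] y [-0.452  0.549  0.703] z [-0.448  0.542 -0.711] F [ 0.8  0.2 -0.5] op 0.75 gf 0.0

[-0.13  0.84 -0.08  1.42 -0.62  1.36  2.35]
[[440.0, 141.0], [428.0, 289.0], [233.0, 288.0], [224.0, 142.0]]
```

View pics/m5.png

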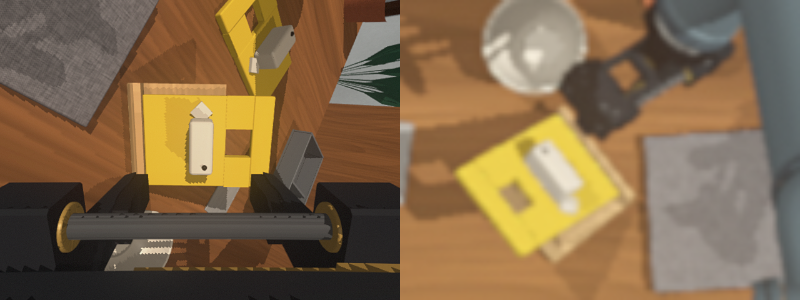

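The plaque rests correctly on the easel: wrist-image edges at x=145–275 of the half-size picture, shifted about 8 mm across. I have used all 10 views, so from here I check by numbers: refine the plaque's position on the easel, and check the hook angle.

Run:
```python
from h import *
s=observe();w=grab_frame('wrist');t=grab_frame('top')
hsv=cv2.cvtColor(w,cv2.COLOR_BGR2HSV)
m=cv2.inRange(hsv,(20,150,90),(35,255,255))
n,l,st,ce=cv2.connectedComponentsWithStats(m)
c=camera_info('wrist');M=np.array(c['mount']);T=np.eye(4);T[:3,:3]=s['tool_rot'];T[:3,3]=s['ee_pos'];W=T@M
pc=proj('wrist',C+.005*N,s)[0]
k=max(range(1,n),key=lambda i:st[i,4]*(np.linalg.norm(ce[i]-pc)<60))
cnt=max(cv2.findContours((l==k).astype(np.uint8),0,1)[0],key=cv2.contourArea)
q=cv2.approxPolyDP(cv2.convexHull(cnt),12,True)[:,0].astype(float)
u=cv2.undistortPoints(q[:,None],np.array(c['camera_matrix']),np.array(c['distortion']))[:,0]
P0=C+.005*N
for uv,qq in zip(u,q):
    d=W[:3,:3]@np.r_[uv,1];o=W[:3,3];X=o+d*((P0-o)@N)/(d@N)-P0
    print(qq,'U,Y mm',(X@U*1e3).round(1),(X@Y*1e3).round(1))
# hook direction, from t3 and now
ax=np.array([.5887,-.2378])
for name,img in(('t3',cv2.imread('pics/t3.png')),('now',t)):
    h=cv2.cvtColor(img,cv2.COLOR_BGR2HSV)
    best=[]
    for deg in np.arange(135,181,1.):
        o=np.array([np.cos(np.radians(deg)),np.sin(np.radians(deg))])
        pts=[np.r_[ax+r*o,.205] for r in np.arange(.04,.126,.004)]
        p=proj('top',pts).astype(np.float32)
        v=cv2.remap(img,p[None,:,0].copy(),p[None,:,1].copy(),cv2.INTER_LINEAR)[0].astype(float)
        best.append((np.mean(v[:,1]+v[:,2]-2*v[:,0]),deg))
    print(name,[(round(a),d) for a,d in sorted(best)[::-1][:5]])
```

```text
[446.   0.] U,Y mm 69.3 139.2
[468.  97.] U,Y mm 89.5 81.1
[431. 277.] U,Y mm 74.7 -50.2
[400. 293.] U,Y mm 51.6 -63.7
[240. 289.] U,Y mm -74.1 -60.8
[234. 147.] U,Y mm -72.1 48.3
[365.   0.] U,Y mm 17.8 139.7
t3 [(200, np.float64(157.0)), (200, np.float64(156.0)), (195, np.float64(155.0)), (194, np.float64(158.0)), (184, np.float64(154.0))]
now [(200, np.float64(157.0)), (200, np.float64(156.0)), (194, np.float64(155.0)), (194, np.float64(158.0)), (184, np.float64(154.0))]
```

Hook at 156.5°, exactly on the pointer. The plaque sits about 6 mm off-centre across, which is fine. I go up, then rotate +90° about tool x for the top-edge grasp.

```bash
cat >> h.py <<'E'
C2=C-.006*Y+.001*U
RG=np.c_[Y,-N,-U]; TG=C2+(.075-.0175)*U
E
python3 -m jog '[[0,2,-3,0,0,0,1],[0,5,-5,7,0,0,1],[0,8,-8,14,0,0,1],[0,10.5,-10.7,21,0,0,1],[0,10.5,-10.7,28,0,0,1]]' | grep -E 'ee_|rot'
python3 -c "
from h import *
print(TG);to(TG+.1*U+[0,0,.1],RG);s=observe();print(np.round(s['joints'],2))"
```

```text
ee_pos: [0.5709, 0.2669, 0.3253]
tool_rot: [[-0.771, -0.613, -0.17], [-0.636, 0.738, 0.223], [-0.012, 0.28, -0.96]]
[0.47925556 0.3781974  0.11936575]
t 15.02 ee [0.5709 0.2669 0.3253] y [-0.613  0.738  0.28 ] z [-0.17   0.223 -0.96 ] F [ 0.3  1.1 -0.1] op 0.999 gf 0.0
 shift cm [ 0.04 19.64  9.4 ]  rot deg [61.27  0.66 -0.25]

[-0.4   0.49  0.05  1.44 -0.3   1.31  2.  ]
```

```bash
python3 -m jog '[[0,2.5,0,7,0,0,1],[0,5,0,14,0,0,1],[0,7.5,0.5,21,0,0,1],[0,10,1,28,0,0,1],[0,12.5,2,35,0,0,1]]' | grep -E 'ee_|rot'
python3 -c "
from h import *
to(TG+.1*U+[0,0,.1],RG);s=observe();print(np.round(s['joints'],2))"
```

```text
ee_pos: [0.4871, 0.3636, 0.3351]
tool_rot: [[-0.77, -0.604, 0.205], [-0.638, 0.73, -0.243], [-0.003, -0.319, -0.948]]
t 15.43 ee [0.4871 0.3636 0.3351] y [-0.604  0.73  -0.319] z [ 0.205 -0.243 -0.948] F [-0.4  0.4 -0.3] op 1.002 gf 0.0
 shift cm [-0.33  9.68  1.5 ]  rot deg [26.42  0.17 -0.05]

[-0.98  0.4   0.13  1.56  0.29  1.25  1.3 ]
```

```bash
python3 -m jog '[[0,2.4,0.4,7,0,0,1],[-0.1,4.8,0.8,14,0,0,1],[-0.2,7.2,1.2,21,0,0,1],[-0.3,9.7,1.5,26.4,0,0,1],[-0.3,9.7,1.5,26.4,0,0,1]]' | grep -E 'ee_|rot'
python3 -m jog '[[0,0,0,0,0,0,0.2]]' >/dev/null
python3 - <<'E'
from h import *
to(TG+.05*U,RG);s=observe();print(np.round(s['joints'],2))
w=grab_frame('wrist');cv2.imwrite('pics/w6.png',w)
m=cv2.inRange(cv2.cvtColor(w,cv2.COLOR_BGR2HSV),(20,150,90),(35,255,255))
print(proj('wrist',[C2+a*U+b*Y+e*N for e in(.005,) for a,b in((.075,.055),(.075,-.055),(-.075,-.055),(-.075,.055))],s).round().tolist())
n,l,st,ce=cv2.connectedComponentsWithStats(m)
print([(st[i].tolist(),ce[i].round().tolist()) for i in range(1,n) if st[i,4]>800])
E
```

```text
ee_pos: [0.4249, 0.4379, 0.2801]
tool_rot: [[-0.76, -0.469, 0.45], [-0.65, 0.532, -0.543], [0.015, -0.705, -0.709]]
t 15.93 ee [0.4308 0.4334 0.2849] y [-0.461  0.54  -0.704] z [ 0.448 -0.544 -0.71 ] F [ 0.2 -0.5  0.7] op 0.948 gf 0.0
 shift cm [-0.3   6.46 11.92]  rot deg [ 0.23 -0.08  0.65]

[-1.32  0.63  0.17  1.52  0.59  1.43  0.9 ]
[[399.0, 147.0], [390.0, 284.0], [367.0, 235.0], [372.0, 141.0]]
[([544, 0, 96, 128, 6723], [605.0, 43.0]), ([366, 142, 45, 144, 3881], [391.0, 210.0])]
```

The blob (366–411 × 142–286) agrees with the prediction. Going in for the top edge.

```bash
python3 -m jog '[[-0.1,2,3,0,0,0.6,0.2],[-0.2,4,6,0,0,0.6,0.2],[-0.3,6.5,9,0,0,0.6,0.2],[-0.3,6.5,11.9,0,0,0.6,0.2],[-0.3,6.5,11.9,0,0,0.6,0.2]]' | grep -E 'ee_'
python3 -m jog '[[0,0,0,0,0,0,0.2]]' >/dev/null
python3 - <<'E'
from h import *
to(TG,RG)
E
```

```text
ee_pos: [0.4632, 0.3968, 0.1564]
t 16.48 ee [0.4629 0.4013 0.16  ] y [-0.442  0.556 -0.704] z [ 0.445 -0.546 -0.71 ] F [-0.3 -0.3  0.5] op 0.598 gf 0.0
 shift cm [0.2  0.85 4.87]  rot deg [ 0.21 -0.29 -0.78]
```

```bash
python3 -m jog '[[0.2,0.8,0.5,0,0,-0.8,0.2],[0.2,0.8,2,0,0,-0.8,0.2],[0.2,0.8,3.5,0,0,-0.8,0.2],[0.2,0.8,4.8,0,0,-0.8,0.2],[0.2,0.8,4.8,0,0,-0.8,0.2]]' | grep -E 'ee_|force'
python3 -m jog '[[0,0,0,0,0,0,0.2]]' >/dev/null
python3 - <<'E'
from h import *
to(TG,RG)
s=observe();print(np.round(s['joints'],2))
w=grab_frame('wrist')
m=cv2.inRange(cv2.cvtColor(w,cv2.COLOR_BGR2HSV),(20,150,90),(35,255,255))
print(proj('wrist',[C2+a*U+b*Y+e*N for e in(.005,-.005) for a,b in((.075,.055),(.075,-.055))],s).round().tolist())
n,l,st,ce=cv2.connectedComponentsWithStats(m)
print([(st[i].tolist(),ce[i].round().tolist()) for i in range(1,n) if st[i,4]>800])
E
```

```text
ee_pos: [0.4784, 0.3795, 0.1191]
force: [-0.5, 0.4, 0.9]
grasp_force: 0.0
t 16.98 ee [0.4778 0.3814 0.1198] y [-0.455  0.546 -0.703] z [ 0.447 -0.543 -0.711] F [ 0.3  0.8 -0.4] op 0.595 gf 0.0
 shift cm [ 0.09 -0.21  0.27]  rot deg [ 0.33 -0.08  0.14]

[-1.24  0.82  0.19  1.65  0.64  1.12  0.76]
[[298.0, 160.0], [301.0, 435.0], [328.0, 160.0], [326.0, 434.0]]
[([298, 144, 29, 196, 5116], [312.0, 243.0]), ([297, 383, 25, 45, 1061], [309.0, 405.0])]
```

```bash
python3 -m jog '[[0.4,-0.2,0.1,0,0,0,0.2],[0.4,-0.2,0.2,0,0,0,0.2],[0.4,-0.2,0.2,0,0,0,-1],[0.4,-0.2,0.2,0,0,0,-1],[0.4,-0.2,0.2,0,0,0,-1]]' 50 | grep -E 'ee_|force'
python3 -m jog '[[0,0,0,0,0,0,-1],[0,0,0,0,0,0,-1],[0,0,0,0,0,0,-1],[0,0,0,0,0,0,-1],[0,0,0,0,0,0,-1]]' | grep -E 'ee_|force|open'
python3 -m jog '[[0,0,0,0,0,0,-1],[0,0,0,0,0,0,-1],[0,0,0,0,0,0,-1]]' | grep -E 'ee_|force|open'
python3 - <<'E'
from h import *
to(TG,RG)
E
```

```text
ee_pos: [0.4763, 0.3765, 0.1193]
force: [-0.2, -0.4, -0.5]
grasp_force: 0.0
ee_pos: [0.4769, 0.3758, 0.1198]
force: [-0.2, -0.8, 3.6]
opening: 0.111
grasp_force: 50.0
ee_pos: [0.4768, 0.3759, 0.1197]
force: [-0.0, -2.1, 5.9]
opening: 0.109
grasp_force: 50.0
t 18.12 ee [0.4768 0.3759 0.1197] y [-0.454  0.546 -0.704] z [ 0.447 -0.544 -0.71 ] F [-0.  -2.1  5.9] op 0.109 gf 50.0
 shift cm [-0.33  0.04  0.01]  rot deg [ 0.24 -0.11  0.14]
```

```bash
python3 -m jog '[[0,-1.5,-0.5,0,0,0,-1],[0,-3.5,-1,0,0,0,-1],[0,-6,-3,0,0,0,-1],[0,-9,-6,0,0,0,-1],[0,-12,-9,0,0,0,-1]]' | grep -E 'ee_|force|open'
python3 -m jog '[[0,-2,-3,0,0,0,-1],[0,-4,-6,0,0,0,-1],[0,-5,-9,0,0,0,-1],[0,-5,-9,0,0,0,-1]]' | grep -E 'ee_|force|open'
python3 - <<'E'
from h import *
o=np.array([np.cos(np.radians(156.6)),np.sin(np.radians(156.6)),0]);y=-o;z=np.array([0,0,-1.])
to([.45,.25,.36],np.c_[np.cross(y,z),y,z])
s=observe();print(np.round(s['joints'],2))
E
```

```text
ee_pos: [0.4901, 0.3588, 0.2665]
force: [0.3, 0.9, -3.3]
opening: 0.109
grasp_force: 50.0
ee_pos: [0.4729, 0.3852, 0.3705]
force: [-0.5, 0.1, -3.4]
opening: 0.108
grasp_force: 50.0
t 18.87 ee [0.4729 0.3852 0.3705] y [-0.456  0.552 -0.698] z [ 0.451 -0.533 -0.716] F [-0.5  0.1 -3.4] op 0.108 gf 50.0
 shift cm [10.43 -5.68  6.93]  rot deg [-13.46  58.37 143.14]

[-1.26  0.5   0.21  1.51  0.62  1.47  1.03]
```

```bash
python3 -m jog '[[1,0,0,-7,0,0,-1],[2,0,0,-14,0,0,-1],[3,0,0,-21,0,0,-1],[4,0,0,-28,0,0,-1],[5,0,0,-35,0,0,-1]]' | grep -E 'ee_|rot'
python3 -m jog '[[0,-2,0,-7,0,0,-1],[0,-4,0,-9,0,7,-1],[0,-6,0,-9,0,14,-1],[0,-8,0,-9,0,21,-1],[0,-10,0,-9,0,28,-1]]' | grep -E 'ee_|rot'
python3 - <<'E'
from h import *
o=np.array([np.cos(np.radians(156.6)),np.sin(np.radians(156.6)),0]);y=-o;z=np.array([0,0,-1.])
to([.48,.1,.37],np.c_[np.cross(y,z),y,z])
s=observe();print(np.round(s['joints'],2))
E
```

```text
ee_pos: [0.434, 0.349, 0.365]
tool_rot: [[-0.769, -0.631, 0.102], [-0.639, 0.759, -0.126], [0.002, -0.162, -0.987]]
ee_pos: [0.4979, 0.2711, 0.3808]
tool_rot: [[-0.98, -0.197, 0.036], [-0.197, 0.98, 0.007], [-0.037, -0.001, -0.999]]
t 19.7 ee [0.4979 0.2711 0.3808] y [-0.197  0.98  -0.001] z [ 0.036  0.007 -0.999] F [ 0.1 -0.5 -3.2] op 0.105 gf 50.0
 shift cm [  5.16 -16.42   0.89]  rot deg [  2.28   1.24 124.73]

[-0.79  0.25  0.25  1.62 -0.05  1.24  1.24]
```

```bash
python3 -m jog '[[1,-3.2,0,0,0,7,-1],[2,-6.4,0,1,0,14,-1],[3,-9.6,0.5,2,1,21,-1],[4,-12.8,0.8,2,1,28,-1],[5,-16,0.8,2,1,35,-1]]' | grep -E 'ee_|rot'
python3 - <<'E'
from h import *
o=np.array([np.cos(np.radians(156.6)),np.sin(np.radians(156.6)),0]);y=-o;z=np.array([0,0,-1.])
to([.46,-.05,.37],np.c_[np.cross(y,z),y,z])
E
```

```text
ee_pos: [0.4803, 0.1047, 0.37]
tool_rot: [[-0.916, 0.4, 0.014], [0.4, 0.916, -0.026], [-0.023, -0.018, -1.0]]
t 20.12 ee [0.4803 0.1047 0.37  ] y [ 0.4    0.916 -0.018] z [ 0.014 -0.026 -1.   ] F [-0.  -1.  -3.7] op 0.11 gf 50.0
 shift cm [ -4.32 -14.98   0.37]  rot deg [ 0.23  1.85 89.82]
```

```bash
python3 -m jog '[[-0.9,-3,0,0,0,7,-1],[-1.8,-6,0,0,0,14,-1],[-2.6,-9,0,0,0,21,-1],[-3.5,-12,0,0,0,28,-1],[-4.3,-15,0,0,0,35,-1]]' | grep -E 'ee_|rot'
python3 - <<'E'
from h import *
o=np.array([np.cos(np.radians(156.6)),np.sin(np.radians(156.6)),0]);y=-o;z=np.array([0,0,-1.])
to([.41,-.15,.34],np.c_[np.cross(y,z),y,z])
E
```

```text
ee_pos: [0.4606, -0.0499, 0.3744]
tool_rot: [[-0.521, 0.854, 0.016], [0.853, 0.521, -0.024], [-0.029, 0.001, -1.0]]
t 20.53 ee [ 0.4606 -0.0499  0.3744] y [0.854 0.521 0.001] z [ 0.016 -0.024 -1.   ] F [ 1.2 -0.  -3.3] op 0.114 gf 50.0
 shift cm [-5.81 -9.54  3.61]  rot deg [ 0.83  1.52 54.78]
```

```bash
python3 -m jog '[[-1.2,-2,0,0,0,7,-1],[-2.4,-4,0,0,0,14,-1],[-3.6,-6,0,0,0,21,-1],[-4.8,-8,0,1,1,28,-1],[-5.8,-9.5,0,1,1.5,35,-1]]' | grep -E 'ee_'
python3 -m jog '[[0,0,1,0,0,7,-1],[0,0,2,0,0,14,-1],[0,0,3,0,0,19.8,-1],[0,0,3,0,0,19.8,-1]]' | grep -E 'ee_'
python3 -m jog '[[0,0,0,0,0,0,-1]]' >/dev/null
cat >> h.py <<'E'
ax=np.array([.5887,-.2378,0]);o=np.array([np.cos(np.radians(156.6)),np.sin(np.radians(156.6)),0]);zd=np.array([0,0,-1.])
RH=np.c_[np.cross(-o,zd),-o,zd]
def TH(r,zslot): return ax+r*o+[0,0,zslot+.0215]
E
python3 - <<'E'
from h import *
to(TH(.19,.209),RH)
s=observe();print(np.round(s['joints'],2))
for n in('scene','top','wrist'): cv2.imwrite(f'pics/h_{n}.png',grab_frame(n))
w=cv2.imread('pics/h_wrist.png')
m=cv2.inRange(cv2.cvtColor(w,cv2.COLOR_BGR2HSV),(20,150,90),(35,255,255))
T=np.array(s['tool_rot']);e=np.array(s['ee_pos'])
loc=lambda x,y,z:e+T@np.array([x,y,z])
print('pred top edge corners front(-y) / back',proj('wrist',[loc(b,y,-.0175) for y in(-.005,.005) for b in(-.055,.055)],s).round().tolist())
n,l,st,ce=cv2.connectedComponentsWithStats(m)
print([(st[i].tolist(),ce[i].round().tolist()) for i in range(1,n) if st[i,4]>500])
sc=cv2.imread('pics/h_scene.png')
m=cv2.inRange(cv2.cvtColor(sc,cv2.COLOR_BGR2HSV),(20,150,60),(35,255,255))
n,l,st,ce=cv2.connectedComponentsWithStats(m)
print('scene pred',proj('scene',[loc(b,.005,zz) for b in(-.055,.055) for zz in(-.0175,.1325)]).round().tolist())
print([(st[i].tolist(),ce[i].round().tolist()) for i in range(1,n) if st[i,4]>150])
E
```

```text
ee_pos: [0.4098, -0.1488, 0.3761]
ee_pos: [0.4094, -0.1473, 0.3446]
t 21.37 ee [ 0.4106 -0.1474  0.3463] y [ 0.921 -0.389 -0.006] z [-0.008 -0.004 -1.   ] F [ 0.3  0.2 -4.3] op 0.11 gf 50.0
 shift cm [-1.15  0.99 11.59]  rot deg [-0.33  0.37  0.5 ]

[-0.43  0.03  0.7   1.96 -0.02  1.17 -0.13]
pred top edge corners front(-y) / back [[306.0, 446.0], [304.0, 170.0], [331.0, 446.0], [334.0, 170.0]]
[([305, 151, 29, 190, 4914], [319.0, 249.0]), ([307, 382, 25, 46, 1095], [319.0, 405.0])]
scene pred [[219.0, 191.0], [228.0, 238.0], [262.0, 180.0], [267.0, 227.0]]
[([314, 171, 63, 36, 971], [344.0, 190.0]), ([217, 182, 49, 56, 1846], [242.0, 210.0]), ([292, 208, 35, 21, 316], [309.0, 219.0])]
```

The plaque hangs as predicted, but sits 7 mm along +x in the grip, so I compensate for that. Next: line up outside the hook tip, then down to threading height.

```bash
python3 -m jog '[[-1.0,0.5,2,0,0,0.5,-1],[-1.9,0.9,5,0,0,0.5,-1],[-1.9,0.9,8,0,0,0.5,-1],[-1.9,0.9,11,0,0,0.5,-1],[-1.9,0.9,11.6,0,0,0.5,-1]]' | grep -E 'ee_'
python3 -m jog '[[0,0,0,0,0,0,-1],[0,0,0,0,0,0,-1]]' >/dev/null
cat >> h.py <<'E'
_TH=TH
def TH(r,zslot): return _TH(r,zslot)-.007*RH[:,0]
E
python3 - <<'E'
from h import *
to(TH(.19,.209),RH)
s=observe();T=np.array(s['tool_rot']);e=np.array(s['ee_pos'])
w=grab_frame('wrist');cv2.imwrite('pics/w8.png',w)
m=cv2.inRange(cv2.cvtColor(w,cv2.COLOR_BGR2HSV),(20,150,90),(35,255,255))
n,l,st,ce=cv2.connectedComponentsWithStats(m)
print([(st[i].tolist(),ce[i].round().tolist()) for i in range(1,n) if st[i,4]>500])
E
```

```text
ee_pos: [0.4096, -0.1681, 0.2281]
t 22.1 ee [ 0.4127 -0.1692  0.2326] y [ 0.917 -0.399 -0.002] z [-0.004 -0.004 -1.   ] F [-0.6  0.2 -4.3] op 0.11 gf 50.0
 shift cm [-0.01 -0.13  0.21]  rot deg [-0.13  0.33 -0.12]

[([305, 151, 29, 190, 4927], [319.0, 249.0]), ([455, 250, 185, 18, 684], [543.0, 254.0]), ([306, 382, 25, 46, 1097], [318.0, 405.0])]
```

```bash
python3 -m jog '[[0,1,0.2,0,0,0,-1],[0,2,0.2,0,0,0,-1],[0,3,0.2,0,0,0,-1],[0,4,0.2,0,0,0,-1],[0,4.5,0.2,0,0,0,-1]]' | grep -E 'ee_|force'
python3 -m jog '[[0,0.5,0,0,0,0,-1],[0,1,0,0,0,0,-1],[0,1.5,0,0,0,0,-1],[0,2,0,0,0,0,-1],[0,2,0,0,0,0,-1]]' | grep -E 'ee_|force'
python3 -c "
from h import *
to(TH(.095,.209),RH)
b=TH(0,.209);s=observe();print('r',(np.array(s['ee_pos'])-b)@o)"
```

```text
ee_pos: [0.4553, -0.1876, 0.23]
force: [0.3, -0.5, -3.1]
grasp_force: 50.0
ee_pos: [0.4724, -0.1949, 0.229]
force: [0.2, 0.9, -4.5]
grasp_force: 50.0
t 22.98 ee [ 0.4724 -0.1949  0.229 ] y [ 0.917 -0.399 -0.003] z [-0.005 -0.004 -1.   ] F [ 0.2  0.9 -4.5] op 0.115 gf 50.0
 shift cm [-0.01  2.87 -0.15]  rot deg [-0.17  0.34 -0.14]

r 0.12374301164025332
```

No contact while passing the tip. I go on to the seat radius and then lower gently.

```bash
python3 -m jog '[[0,0.7,-0.1,0,0,0,-1],[0,1.4,-0.1,0,0,0,-1],[0,2.1,-0.1,0,0,0,-1],[0,2.8,-0.1,0,0,0,-1],[0,2.8,-0.1,0,0,0,-1]]' | grep -E 'ee_|force'
python3 -m jog '[[0,0,0.3,0,0,0,-1],[0,0,0.6,0,0,0,-1],[0,0,0.9,0,0,0,-1],[0,0,0.9,0,0,0,-1]]' | grep -E 'ee_|force'
python3 -c "
from h import *
to(TH(.095,.195),RH)
b=TH(0,.209);s=observe();print('r',(np.array(s['ee_pos'])-b)@o)"
```

```text
ee_pos: [0.4991, -0.2067, 0.2303]
force: [1.3, 0.8, -4.5]
grasp_force: 50.0
ee_pos: [0.4964, -0.2059, 0.2203]
force: [1.1, 0.8, -4.0]
grasp_force: 50.0
t 23.73 ee [ 0.4964 -0.2059  0.2203] y [ 0.917 -0.4   -0.005] z [-0.007 -0.004 -1.   ] F [ 1.1  0.8 -4. ] op 0.106 gf 50.0
 shift cm [0.04 0.24 0.38]  rot deg [-0.28  0.34 -0.17]

r 0.09734882264883454
```

```bash
python3 -m jog '[[0,0,0.2,0,0,0,-1],[0,0,0.3,0,0,0,-1],[0,0,0.4,0,0,0,-1],[0,0,0.4,0,0,0,-1]]' | grep -E 'ee_|force'
python3 -m jog '[[0,0,0.1,0,0,0,-1],[0,0,0.2,0,0,0,-1],[0,0,0.2,0,0,0,-1]]' | grep -E 'ee_|force'
```

```text
ee_pos: [0.497, -0.2062, 0.2174]
force: [-1.6, 2.2, 1.8]
grasp_force: 50.0
ee_pos: [0.497, -0.2065, 0.217]
force: [-7.6, 3.9, 18.2]
grasp_force: 50.0
```

The plaque is seated on the hook: the vertical force reversed at the predicted height. I ease off, open slightly and rise.

```bash
python3 -m jog '[[0,0,-0.2,0,0,0,-1],[0,0,-0.2,0,0,0,-1],[0,0,-0.2,0,0,0,-0.6],[0,0,-0.2,0,0,0,-0.55],[0,0,-0.2,0,0,0,-0.55]]' | grep -E 'ee_|force|open'
python3 -m jog '[[0,0,0,0,0,0,-0.55],[0,0,0,0,0,0,-0.55],[0,0,0,0,0,0,-0.55]]' | grep -E 'ee_|force|open'
python3 -m jog '[[0,0,-0.5,0,0,0,-0.55],[0,0,-1,0,0,0,-0.55],[0,0,-1.5,0,0,0,-0.55],[0,0,-2.5,0,0,0,-0.55]]' | grep -E 'ee_|force|open'
python3 -m jog '[[0,0,-3,0,0,0,-0.55],[0,0,-6,0,0,0,-0.55],[0,0,-9,0,0,0,-0.55],[0,0,-12,0,0,0,-0.55]]' | grep -E 'ee_|force|open'
```

```text
ee_pos: [0.4973, -0.2064, 0.2171]
force: [0.0, -0.8, 0.3]
opening: 0.221
grasp_force: 0.0
ee_pos: [0.4971, -0.2062, 0.217]
force: [0.0, -0.8, 0.4]
opening: 0.225
grasp_force: 0.0
ee_pos: [0.4969, -0.2059, 0.2423]
force: [-1.4, -0.7, -0.2]
opening: 0.226
grasp_force: 0.0
ee_pos: [0.4976, -0.2058, 0.3645]
force: [0.5, -0.3, -0.4]
opening: 0.226
grasp_force: 0.0
```

```bash
python3 -m jog '[[0,0,-3,0,0,0,0],[8,0,-5,0,0,0,0],[12,0,-5,0,0,0,0],[16,0,-5,0,0,0,0],[20,0,-5,0,0,0,0]]' | grep -E 'ee_'
python3 -m jog '[[4,0,0,0,0,0,0],[8,0,0,0,0,0,0],[12,0,0,0,0,0,0],[16,0,0,0,0,0,0],[20,0,0,0,0,0,0]]' | grep -E 'ee_'
python3 -m jog '[[0,0,0,0,0,0,0],[0,0,0,0,0,0,0],[0,0,0,0,0,0,0]]' | grep -E 'time|ee_'
python3 - <<'E'
from h import *
def boxes(n,k):
    im=grab_frame(n);cv2.imwrite(f'pics/f_{n}{k}.png',im)
    m=cv2.inRange(cv2.cvtColor(im,cv2.COLOR_BGR2HSV),(20,150,60),(35,255,255))
    N_,l,st,ce=cv2.connectedComponentsWithStats(m)
    return im,[(st[i].tolist(),ce[i].round(1).tolist()) for i in range(1,N_) if st[i,4]>40]
yv=RH[:,0]; S=ax+[0,0,.195]
corn=[S+.095*o+b*yv+(dr*o)+[0,0,z] for dr in(-.005,.005) for b in(-.055,.055) for z in(.039,-.111)]
for n in('scene','top'):
    im,b=boxes(n,1);p=proj(n,corn);print(n,'pred bbox',p.min(0).round(),p.max(0).round(),b)
best=[]
for deg in np.arange(135,181,1.):
    d=np.array([np.cos(np.radians(deg)),np.sin(np.radians(deg))])
    p=proj('top',[np.r_[ax[:2]+r*d,.205] for r in np.arange(.03,.08,.004)]).astype(np.float32)
    v=cv2.remap(im,p[None,:,0].copy(),p[None,:,1].copy(),1)[0].astype(float)
    best.append((np.mean(v[:,1]+v[:,2]-2*v[:,0]),deg))
print([(round(a),d) for a,d in sorted(best)[::-1][:4]])
print(boxes('scene',2)[1]); s=observe();print(s['force'],s['dq'])
E
```

```text
ee_pos: [0.5647, -0.0527, 0.4121]
ee_pos: [0.6444, 0.1311, 0.4101]
time: 26.73
ee_pos: [0.644, 0.1282, 0.4095]
scene pred bbox [232. 243.] [280. 299.] [([314, 171, 63, 36, 963], [343.7, 189.8]), ([292, 208, 35, 21, 314], [309.3, 218.8]), ([227, 242, 56, 49, 1211], [251.8, 264.9]), ([245, 288, 18, 11, 116], [253.1, 292.9])]
top pred bbox [372. 241.] [409. 258.] [([371, 242, 43, 19, 193], [393.6, 250.6]), ([182, 292, 63, 51, 1918], [212.7, 317.4]), ([564, 391, 57, 56, 2054], [588.2, 416.7])]
[(203, np.float64(160.0)), (203, np.float64(159.0)), (200, np.float64(158.0)), (200, np.float64(161.0))]
[([314, 171, 63, 36, 963], [343.7, 189.8]), ([292, 208, 35, 21, 316], [309.4, 218.8]), ([226, 242, 49, 49, 1200], [250.0, 265.1]), ([242, 288, 21, 12, 126], [251.5, 293.1])]
[ 0.59477735 -0.40021893  0.78581233] [ 0.00125154  0.00047775 -0.00662917 -0.0004387  -0.00410898 -0.00048865
 -0.00040476]
```

The plaque is hanging where predicted, with the hook about 3° off (7 mm). It may be swaying slightly, so I let it settle and compare frames.

```bash
for i in 1 2 3 4 5 6 7; do python3 -m jog '[[0,0,0,0,0,0,0],[0,0,0,0,0,0,0],[0,0,0,0,0,0,0],[0,0,0,0,0,0,0],[0,0,0,0,0,0,0]]' | grep time; done
cat > k.py <<'E'
from h import *
p=None
for i in range(6):
    im=grab_frame('scene')[225:310,215:300]
    m=cv2.inRange(cv2.cvtColor(im,cv2.COLOR_BGR2HSV),(20,150,60),(35,255,255))
    y,x=np.nonzero(m);print(len(x),x.mean().round(2),y.mean().round(2), None if p is None else np.abs(im.astype(int)-p).mean().round(2));p=im.astype(int)
E
python3 k.py
```

```text
time: 27.3
time: 27.72
time: 28.13
time: 28.55
time: 28.97
time: 29.38
time: 29.8
1411 37.32 43.47 None
1409 37.32 43.49 0.87
1408 37.35 43.53 0.87
1410 37.3 43.55 0.88
1412 37.34 43.58 0.9
1409 37.34 43.53 0.88
```

Run:
```python
from h import *
im=grab_frame('scene')
m=cv2.inRange(cv2.cvtColor(im,cv2.COLOR_BGR2HSV),(20,150,60),(35,255,255));m[:225]=0;m[310:]=0;m[:,:215]=0;m[:,300:]=0
res=[]
for deg in(156.5,159.5,162):
  o=np.array([np.cos(np.radians(deg)),np.sin(np.radians(deg)),0]);y=np.cross(o,[0,0,1])
  for t in range(-20,21,2):
   for dy in(-.01,-.005,0,.005,.01):
    a=np.radians(t);X=np.cos(a)*np.array([0,0,1])+np.sin(a)*y;Yv=np.cross(o,X)
    K=ax+.095*o+[0,0,.210]
    c=[K+u*X+(v+dy)*Yv+w*o for u in(.024,-.126) for v in(-.055,.055) for w in(-.005,.005)]
    q=cv2.convexHull(proj('scene',c).astype(np.float32)).astype(np.int32)
    z=np.zeros_like(m);cv2.fillConvexPoly(z,q,255)
    res.append(((z&m>0).sum()/((z|m)>0).sum(),deg,t,dy))
print(sorted(res)[::-1][:5])
```

```text
[(np.float64(0.6620416253716551), 156.5, -10, -0.01), (np.float64(0.6587654320987655), 159.5, -10, -0.005), (np.float64(0.6558185404339251), 159.5, -12, -0.005), (np.float64(0.6528395061728395), 156.5, -12, -0.01), (np.float64(0.6504185130477598), 159.5, -8, -0.005)]
```

Run:
```python
from h import *
im=grab_frame('scene')
m=cv2.inRange(cv2.cvtColor(im,cv2.COLOR_BGR2HSV),(20,120,50),(35,255,255))[225:310,215:300]
for r in range(12,80,2): print(r+225,''.join('#' if v else '.' for v in m[r]))
for t in(0,-10,10):
    y=np.cross(o,[0,0,1]);a=np.radians(t);X=np.cos(a)*np.array([0,0,1])+np.sin(a)*y;Yv=np.cross(o,X);K=ax+.095*o+[0,0,.21]
    print(t,proj('scene',[K+u*X+v*Yv-.005*o for u,v in((.024,-.055),(.024,.055),(-.126,.055),(-.126,-.055))]).round().astype(int).tolist())
```

```text
237 .....................................................................................
239 .....................................................................................
241 .....................................................................................
243 ...............................................######................................
245 ............................................##########...............................
247 ......................................#################..............................
249 ...................................#####################.............................
251 ..............................##########################.............................
253 .........................################################............................
255 .....................#####################################...........................
257 ................###########################################..........................
259 ............########################....##.#################.........................
261 ............####
[... 1415 characters left out ...]
....
293 .............................#################...........###.........................
295 ..............................############................###........................
297 #......#.......................#######......................##.......................
299 ................................##...........................##......................
301 ..........................................#####......................................
303 .....................................................................................
0 [[233, 257], [275, 245], [280, 286], [241, 299]]
-10 [[232, 261], [273, 243], [287, 281], [250, 298]]
10 [[234, 254], [277, 248], [272, 291], [233, 298]]
```

Run:
```python
from h import *
from scipy.optimize import least_squares
obs=np.array([[226.5,259.5],[266.5,242],[247.5,300]])
for deg in(157,159.5,162):
    oo=np.array([np.cos(np.radians(deg)),np.sin(np.radians(deg)),0]);y=np.cross(oo,[0,0,1])
    def f(q,full=False):
        a=q[0];X=np.cos(a)*np.array([0,0,1])+np.sin(a)*y;Yv=np.cross(oo,X);S=ax+q[1]*oo+q[2]*y+[0,0,q[3]]
        return (proj('scene',[S+u*X+v*Yv-.005*oo for u,v in((.039,-.055),(.039,.055),(-.111,-.055))])-obs).ravel()
    r=least_squares(f,[0,.095,0,.195],x_scale=[.1,.01,.01,.01]);print(deg,'tilt',np.degrees(r.x[0]).round(1),'r,lat,z',r.x[1:].round(4),'err',np.abs(r.fun).max().round(2))
```

```text
157 tilt -12.2 r,lat,z [ 0.0722 -0.0133  0.2216] err 1.74
159.5 tilt -11.6 r,lat,z [ 0.0767 -0.0095  0.2184] err 2.06
162 tilt -11.0 r,lat,z [ 0.081  -0.0053  0.2152] err 2.35
```

Both edge slopes give a tilt of about 11° (limit 15°), with the plaque still, the slot within 32 mm of the seat, and the hook about 7 mm from the pointer. Disturbing it again would be the bigger risk, so I hand it in.

```bash
python3 -c "
from bench import *
print(sign_off())"
```

```text
the job is handed in; nothing more can be done
None
```

I handed the job in with the plaque hanging still and face outward on the empty hook, tilted about 11° by my estimate (limit 15°) and with the hook roughly 7 mm from the pointer (limit 35 mm); the sign-off gave no verdict, so I don't know if it passed.

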